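Screw the ring nut of a circuit test head home

TASK

Take the red-sleeved bar from the tool block and use it to turn the steel ring nut of the test head clockwise (seen from above) until it is fully home at its stop, its white mark at the yellow pointer. The blue guard stops the bar part-way, so lift it out there, put it in a hole further back and go on. Leave the bar standing in the last hole you used, fully seated and let go.

Things in the scene. Friction and masses are not known exactly. Their poses are not given: they have to be found in the camera images.
- bar: Red-sleeved steel bar standing upright in the black block; origin at the centre of its lower end, z up. Spigot 12 mm diameter from 0 to 18 mm up; flange 36 mm diameter, 18 to 23 mm; round red handle 20 mm diameter, 23 to 98 mm. The flange rests on the face around a hole, origin 18 mm below that face (22 mm above the bench in the block). 0.13 kg. Gripped 70 mm up, the fingers pass above all else.
- rack: Fixed black tool block, 230 x 62 x 40 mm, origin under its centre, x along its length, with a row of three holes 75 mm apart along x. In one, any of them, stands the red bar; in the others a pin with a yellow knob and a thin blue pin, both not wanted. Fingers closing across the row (along y) clear the neighbours.
- head: Fixed test head, 200 mm across; origin at bench level on the ring nut's axis. Ring: outer radius 88 mm, top 55 mm up; a seated bar's origin is 37 mm up. Angles counter-clockwise from the head's x: a blue guard, 58 to 73 mm up, covers -95 to 95 deg, so the bar can stand only from 113 to 247 deg; yellow pointer at 187.5 deg. A fixed red board inside the ring reaches 70 mm up.
- ring (a joint): Steel ring nut, rad, grows clockwise from above: starts at 0 to 0.5, stop (home) at 2.88; stays where left, 2 to 4 N turns it. Eight holes, 24 mm diameter, 24 mm deep, on a 62 mm radius, at 240 + 45 k deg minus this angle in the head's frame. A white line on it, at 352.5 deg minus this angle, comes out from under the guard and meets the yellow pointer when home.
Mind the look-alikes: they are no part of the job. What is shaped like the bar but green, purple or turquoise is not meant.

How it is judged:
By the outcome, as a careful person would: the job done as asked, in the order asked, and still so for the second after the job is handed in, with the robot touching nothing.
It also fails if it takes over 51 s, if anything falls off the work surface, if the arm or the gripper's body presses on something with over 40 N, if the wrist force passes 120 N, or if a joint passes its speed limit or range.

ROBOT

A 7-joint arm with a two-finger parallel gripper is mounted at the origin on the work surface. World frame = base frame: x ahead of the robot, y to its left, z up, the work surface at z = 0. Lengths are in m, angles in rad, forces in N, time in s.
With the tool pointing down it reaches from about 0.4 to 0.875 m from the base axis. Payload 19.3 kg.
Tool frame: the origin (TCP) lies at the very end of the fingers, on their centre line; the grasp point (between the pads) lies 19 mm behind it; z points along the fingers, y is the line along which they close (so a half turn about z gives the same grasp; the last joint's range is limited). The gripper opens to 85 mm and grips with 20 to 120 N. Pads are 22 mm wide; open, the fingers measure 114 mm over their backs; the gripper's body (76 mm by 85 mm) begins 54 mm behind the grasp point. The pads swing forward as they close: fully open they stand 13 mm farther back than shut.
Start: joints at [-1.38, 0.521, -0.036, 1.599, 0.021, 1.021, -0.113], TCP at [0.161, 0.604, 0.231] pointing down, gripper open.
Joint ranges: [-2.91, 2.91], [-0.3, 2.13], [-1.5, 1.42], [0.17, 2.43], [-1.26, 4.41], [0.16, 1.93], [-2.52, 2.52]. Speed limits (rad/s): [1.89, 1.89, 2.39, 2.39, 3.01, 3.01, 3.01].

INTERFACE

Orientations are given as [roll, pitch, yaw] about the fixed x, y, z axes, in that order (R = Rz(yaw) Ry(pitch) Rx(roll)).
In Python, from workcell import bot gives the robot as it stands.
- The arm moves only by the tool carry_out, never from a script. Its argument "rows" is a list that holds one entry, the list of rows, each a list of 4 numbers: the shift along the tool's x, y, z in m, then the turn about the tool's z in degrees. In form: [[[x, y, z, twist], ...]]. A call has 1 to 12 rows; each row is the pose to reach, as a shift and turn from the pose commanded when the call began, along the tool's axes at that moment; what a row does not reach only later rows make up. A row lasts 1/12 s, in which the tool goes at most 41.7 mm and 7.16 degrees, less where a joint would pass 70% of its speed; a pose out of reach is approached as far as the arm can. A call with a gripper value outside its range is refused whole. "grip" is the finger opening in m, from 0 to 0.0854, set as the call begins (left out, the last holds). The fingers move at their own pace and stop on an object; "grip_force" is the grip in N (left out, the last holds). Time passes only in rows, so rows that repeat a pose let the fingers close. It gives the time, the measured TCP pose, the force, the opening and the grip force at its end, in the units of the state.
- bot.observe(): the state, without advancing time (a new reading comes with each control period).
- bot.grab_frame(name): name is "scene" or "top" or "wrist"; returns a dict with "pixels" (420x560x3 uint8, red, green, blue), "K" (3x3 intrinsics, pixels), "pose" (4x4, takes a point from camera to world coordinates). Camera axes: x right, y down, z forward; pixel columns grow to the right and rows downward; lengths in m; the calibration is good to about 2 mm. A picture is of the moment at which its call begins. There is no depth.
- bot.job_done(): hands the job in; it is judged then, once.
Trained networks look in a picture, given as the dict that the camera call returned (one of the last four; its "shot" number tells which), for a name from the list of things; names that differ only in an ending like _2 or _b are one class to them, and where a whole thing is asked for, a point or a joint stands for the part that bears it (a point fixed in the world has none). Each returns a list of dicts, best first, with "conf" (0 to 1); they miss things now and then, are a little off and sometimes report something else, mostly with a low value. They report only what shows in the picture. A call takes as long as a camera call. They do not tell look-alikes from the thing itself.
- bot.look_for(picture, label): "position" ([column, row] in pixels, amid what is visible of it).
- bot.regions_of(picture, label): "region" (420x560 bool, what is visible of it) and "position" ([column, row] in pixels, amid what is visible of it).
- bot.spot_point(picture, label): "position" ([column, row] in pixels: a listed point, or the origin of a listed thing).
The state is a dict: "clock": time; "qpos": joint angles; "qd": joint speeds; "joint_efforts": joint torques, N m; "position": TCP position; "tool_rot": TCP orientation; "force": force on the tool from outside, world axes, zero at the start; "moment": the same for the moment, N m; "grip_width": finger opening in m; "finger_force": force on a finger pad.
Only numpy, scipy, OpenCV 4.12 (cv2) and the standard library are available. Lean on these libraries where they do the work, as an engineer would, in place of code of your own. Each camera call takes 0.05 s, during which the arm holds its last target. There are 200 camera calls.

## Working session

There is one attempt and no reset: what is moved stays moved. The work goes in short steps, Python scripts to look and compute and a tool call to move; the robot and the scene stay as the last step left them, time stands still between calls to the robot, and variables do not carry over. Pictures are saved under pics/ and viewed, at most 13 in all, crops included, and the job is handed in when it is done.

Besides the shell and the picture viewer there is one more tool, called in YAML: its name, and indented under it one key for each argument. carry_out: Moves the arm, as the interface text tells. Its arguments: {"type":"object","properties":{"rows":{"type":"array","items":{"type":"array","items":{"type":"array","items":{"type":"number"}}}},"grip":{"type":"number"},"grip_force":{"type":"number"}},"required":["rows"]}

```bash
mkdir -p pics
cat > h.py <<'E'
import numpy as np, cv2
from workcell import bot
def save(f,name,crop=None,s=1):
    im=f["pixels"][:,:,::-1]
    if crop: a,b,c,d=crop; im=im[b:d,a:c]
    cv2.imwrite("pics/"+name,cv2.resize(im,None,fx=s,fy=s,interpolation=cv2.INTER_CUBIC))
def ray(f,px,z):
    d=f["pose"][:3,:3]@np.linalg.inv(f["K"])@np.array([px[0],px[1],1.]); o=f["pose"][:3,3]
    return o+d*(z-o[2])/d[2]
def proj(f,p):
    T=np.linalg.inv(f["pose"]); c=f["K"]@(T[:3,:3]@np.array(p)+T[:3,3]); return c[:2]/c[2]
E
python3 - <<'E'
from h import *
np.set_printoptions(precision=4,suppress=True)
fs={n:bot.grab_frame(n) for n in("scene","top")}
cv2.imwrite("pics/a.png",np.vstack([fs["top"]["pixels"][:,:,::-1]]));save(fs["scene"],"b.png")
for n,f in fs.items():
    print(n,f["pose"][:3,3],f["pose"][:3,2],f["K"][0,0])
    for l in("bar","rack","head","ring"):
        print(l,[(np.round(d["position"],1),round(d["conf"],2)) for d in bot.spot_point(f,l)[:4]],[(np.round(d["position"],1),round(d["conf"],2)) for d in bot.look_for(f,l)[:4]])
s=bot.observe();print(s)
E
```

```text
scene [1.0989 0.1283 0.7143] [-0.6859 -0.0241 -0.7273] 473.78618532537917
bar [(array([335.5, 226.1]), 0.97), (array([338.8, 196.7]), 0.91), (array([393. , 263.1]), 0.87), (array([288.9, 213.6]), 0.83)] [(array([346.4, 177.2]), 0.84), (array([399.2, 250.4]), 0.7), (array([336.5, 206.4]), 0.6), (array([290.7, 198.5]), 0.55)]
rack [(array([343.5, 260.3]), 0.89)] [(array([339. , 267.5]), 0.96)]
head [(array([198.4, 271.1]), 0.71)] [(array([196.2, 267.3]), 0.57)]Traceback (most recent call last):
  File "<stdin>", line 8, in <module>
ValueError: it knows: bar, head, rack
```

View pics/a.png

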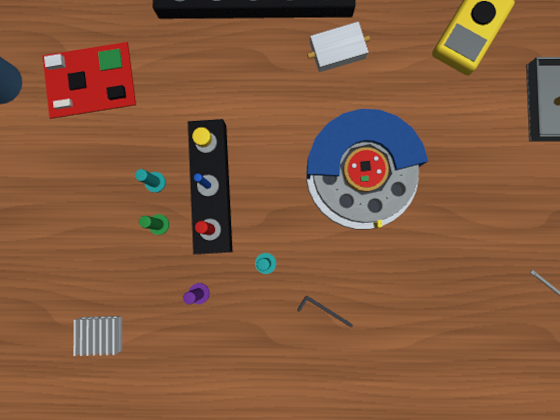

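View pics/b.png

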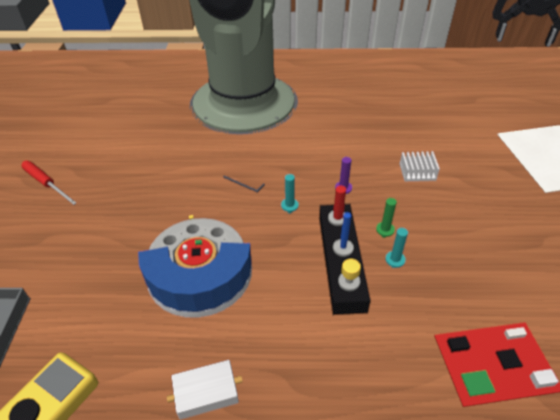

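The top view shows the black block at x 190–230, with the red bar at (207,229), the blue pin at (203,182) and the yellow knob at (202,137). The head is at (366,170), its guard on the upper side and the yellow pointer at (380,223).

Bar-shaped candidates in the top view: red (207,229), turquoise (150,180) and (265,263), green (153,223), purple (196,294). Only the red one is red and stands in the block, so that is the bar. I'll confirm it in a crop.

Run:
```python
from h import *
np.set_printoptions(precision=4,suppress=True)
f=bot.grab_frame("top");print(f["pose"],f["K"])
im=f["pixels"][:,:,::-1]
A=cv2.resize(im[95:240,295:440],(600,600),interpolation=cv2.INTER_CUBIC)[:, :]
B=cv2.resize(im[110:260,180:230],(200,600),interpolation=cv2.INTER_CUBIC)
cv2.imwrite("pics/c.png",np.hstack([A,B]))
hsv=cv2.cvtColor(im,cv2.COLOR_BGR2HSV)
def mask(lo,hi): return cv2.inRange(hsv,lo,hi)
for l in("bar","rack","head"):
    print(l,[(np.round(d["position"],1),round(d["conf"],2)) for d in bot.spot_point(f,l)[:6]])
r=bot.regions_of(f,"rack")[0]["region"].astype(np.uint8)
box=cv2.minAreaRect(cv2.findNonZero(r));print("rack",box,[ray(f,p,0.04)[:2] for p in cv2.boxPoints(box)])
# yellow pointer, board
h=np.s_[95:240,295:440]
for n,lo,hi in(("yellow",(22,120,120),(35,255,255)),("blue",(100,120,60),(125,255,255))):
    m=mask(lo,hi)[h];k,lab,st,c=cv2.connectedComponentsWithStats(m)
    i=1+np.argmax(st[1:,4]);print(n,c[i]+[295,95],st[i])
g=cv2.cvtColor(A,cv2.COLOR_BGR2GRAY)
k,lab,st,c=cv2.connectedComponentsWithStats((g<75).astype(np.uint8))
for i in range(1,k):
    if st[i,4]>300: print("dark",c[i]*145/600+[295,95],st[i])
s=bot.observe();print(s["position"],s["tool_rot"],s["grip_width"],s["clock"])
```

```text
[[ 0.006  -0.9967  0.0815  0.4313]
 [-0.9996 -0.0038  0.0274  0.0821]
 [-0.027  -0.0816 -0.9963  0.8084]
 [ 0.      0.      0.      1.    ]] [[456.9356   0.     277.8466]
 [  0.     456.9356 213.2419]
 [  0.       0.       1.    ]]
bar [(array([158.6, 228.1]), 0.98), (array([211.1, 228.7]), 0.97), (array([198.9, 290.8]), 0.93), (array([268.3, 262.1]), 0.75)]
rack [(array([211. , 188.3]), 0.9)]
head [(array([361.6, 173.4]), 0.75)]
rack ((209.2583465576172, 186.44683837890625), (133.95091247558594, 39.429603576660156), 87.58048248291016) [array([0.6544, 0.2616]), array([0.6572, 0.1934]), array([0.4276, 0.1803]), array([0.4244, 0.2468])]
yellow [379.     223.0857] [ 81 125   6   8  35]
blue [364.3475 139.988 ] [  12   14  121   67 4484]
dark [365.9186 141.791 ] [   47    59   502   310 57981]
dark [364.7178 171.3055] [ 186  204  215  207 4910]
dark [365.3151 166.0583] [ 267  271   49   47 1954]
dark [398.3163 188.8803] [ 400  361   56   56 2434]
dark [346.5729 200.6386] [ 186  410   56   55 2414]
dark [375.0481 205.4233] [ 303  430   57   55 2460]
dark [332.9097 209.887 ] [113 433  95  77 446]
[0.1612 0.6038 0.2313] [-3.1416  0.      2.8808] 0.08515781219364951 0.65
```

View pics/c.png

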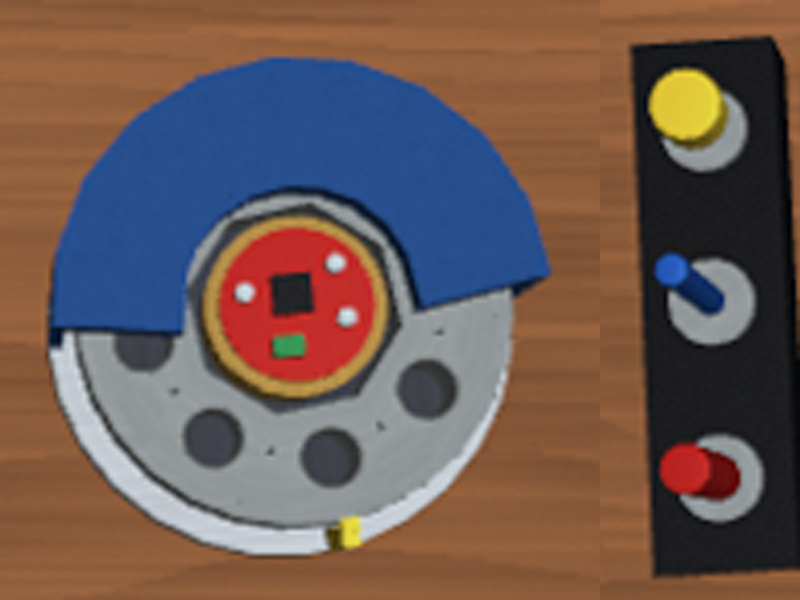

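The crop confirms it: the red bar stands in the lower hole of the block at about (210,229), and its two neighbours are the blue pin and the yellow knob. On the head, three holes are clear of the guard, and the pointer is at (379,223).

Run:
```python
from h import *
from scipy.optimize import least_squares
np.set_printoptions(precision=4,suppress=True)
f=bot.grab_frame("top")
H=np.array([[398.3,188.9],[375.05,205.4],[346.6,200.6]])
P=np.array([ray(f,p,.053)[:2] for p in H]);print(P)
m=lambda v:np.concatenate([[v[0]+.062*np.cos(v[2]-i*np.pi/4)-P[i,0],v[1]+.062*np.sin(v[2]-i*np.pi/4)-P[i,1]] for i in range(3)])
r=least_squares(m,[.53,-.06,4]);print("centre,ang0",r.x,np.degrees(r.x[2]),r.fun)
c=r.x[:2]
for z in(.05,.06,.07):
  p=ray(f,(379,223.1),z)[:2]-c;print("pointer",np.degrees(np.arctan2(p[1],p[0]))%360,np.hypot(*p))
for px in [(49,328),(182,334),(418,307),(550,272)]:
  p=ray(f,(295+px[0]*145/600,95+px[1]*145/600),.073)[:2]-c;print("guard",np.degrees(np.arctan2(p[1],p[0]))%360,np.hypot(*p))
print("bar flange",ray(f,(210,229.2),.044),"spot",ray(f,(211.1,228.7),.022),"rack",ray(f,(211,188.3),0))
```

```text
[[ 0.5342 -0.0962]
 [ 0.5067 -0.0577]
 [ 0.5145 -0.0109]]
centre,ang0 [ 0.5671 -0.0437  4.1542] 238.0177997028314 [ 0. -0.  0.  0. -0.  0.]
pointer 193.0197620042826 0.09185167988803355
pointer 191.7620794822569 0.09203368423703841
pointer 190.50996195337865 0.092259846086026
guard 96.87155065997224 0.10005157726641555
guard 106.78044200857939 0.0494201725192363
guard 265.560949029611 0.044787815473492774
guard 276.1896732503246 0.09664183740211207
bar flange [0.4664 0.2171 0.044 ] spot [0.4683 0.2191 0.022 ] rack [0.5418 0.2244 0.    ]
```

carry_out:
  rows:
    - [[-0.033,-0.0245,0.003,-1.5],[-0.066,-0.049,0.007,-3],[-0.099,-0.0735,0.01,-5],[-0.132,-0.098,0.013,-6.5],[-0.165,-0.1225,0.017,-8],[-0.198,-0.147,0.02,-9.5],[-0.231,-0.1715,0.023,-11],[-0.264,-0.196,0.027,-12.5],[-0.297,-0.2205,0.03,-14],[-0.33,-0.245,0.033,-15.5],[-0.363,-0.2695,0.037,-17],[-0.396,-0.294,0.04,-18.5]]
  grip: 0.0854
  grip_force: 60

```text
clock: 1.7
position: [0.4689, 0.2159, 0.1913]
tool_rot: [3.141, 0.0, -3.078]
force: [1.2, 1.0, 0.1]
grip_width: 0.0852
finger_force: 0.0
```

carry_out:
  rows:
    - [[0,0,0,0],[0,0,0,0]]

```text
clock: 1.87
position: [0.4692, 0.2154, 0.1911]
tool_rot: [-3.141, 0.0, -3.084]
force: [-0.3, 0.8, 0.1]
grip_width: 0.0855
finger_force: 0.0
```

Run:
```python
from h import *
np.set_printoptions(precision=4,suppress=True)
s=bot.observe();print(s["position"],s["tool_rot"],s["clock"],s["qpos"])
f=bot.grab_frame("wrist");save(f,"d.png");print(f["pose"])
for l in("bar","rack"):print(l,[(np.round(d["position"],1),round(d["conf"],2),ray(f,d["position"],.022 if l=="bar" else 0)[:2]) for d in bot.spot_point(f,l)[:4]])
hsv=cv2.cvtColor(f["pixels"],cv2.COLOR_RGB2HSV)
m=cv2.inRange(hsv,(0,150,60),(6,255,255))|cv2.inRange(hsv,(174,150,60),(180,255,255))
k,lab,st,c=cv2.connectedComponentsWithStats(m)
for i in range(1,k):
  if st[i,4]>200: print(c[i],st[i])
```

```text
[0.4692 0.2154 0.1911] [-3.1411  0.0001 -3.084 ] 1.8667 [-0.5396  0.4016 -0.0078  1.9257  0.0048  0.8145  1.0784]
[[-0.0569  0.9553  0.2901  0.3953]
 [ 0.9984  0.0545  0.0165  0.2111]
 [-0.      0.2905 -0.9569  0.3333]
 [ 0.      0.      0.      1.    ]]
bar [(array([315.1,  77.5]), 0.86, array([0.3605, 0.2413])), (array([366. , 197.8]), 0.85, array([0.4725, 0.3042])), (array([282.5, 189.5]), 0.75, array([0.4686, 0.2174])), (array([197.2, 127.9]), 0.72, array([0.4122, 0.1312]))]
rack []
[284.97  210.412] [272 186  27  47 966]
[ 22.3176 283.6175] [   0  255   48   56 1587]
[456.2397 409.0221] [436 384  46  36 680]
```

View pics/d.png

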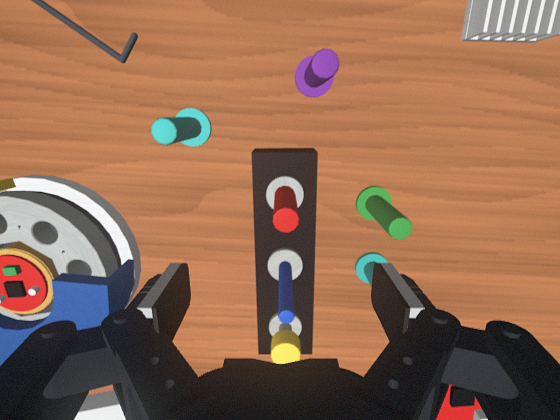

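The wrist view shows the red bar's flange at (285,193) and its top at (285,220), between the fingers and aligned with the block. The measurements agree to 2 mm, so I'll descend and grip.

carry_out:
  rows:
    - [[0.001,0.0024,0.03,0],[0.001,0.0024,0.06,0],[0.001,0.0024,0.09,0],[0.001,0.0024,0.118,0],[0.001,0.0024,0.118,0],[0.001,0.0024,0.118,0]]

```text
clock: 2.52
position: [0.4658, 0.2207, 0.073]
tool_rot: [-3.141, -0.002, -3.078]
force: [0.6, 0.3, 0.1]
grip_width: 0.0857
finger_force: 0.0
```

carry_out:
  rows:
    - [[0,0,0,0],[0,0,0,0],[0,0,0,0],[0,0,0,0],[0,0,0,0],[0,0,0,0],[0,0,0,0],[0,0,0,0]]
  grip: 0.01
  grip_force: 60

```text
clock: 3.18
position: [0.467, 0.22, 0.0736]
tool_rot: [3.141, 0.0, -3.08]
force: [-1.5, -1.7, 7.1]
grip_width: 0.0185
finger_force: 58.9
```

carry_out:
  rows:
    - [[0,0,-0.03,0],[0,0,-0.06,0],[0,0,-0.092,0],[-0.006,-0.04,-0.092,0],[-0.012,-0.08,-0.092,0],[-0.018,-0.12,-0.092,0],[-0.024,-0.16,-0.092,0],[-0.03,-0.2,-0.092,0],[-0.036,-0.24,-0.092,0],[-0.042,-0.28,-0.092,0],[-0.048,-0.32,-0.092,0],[-0.048,-0.32,-0.092,0]]

```text
clock: 4.18
position: [0.5348, -0.1049, 0.1653]
tool_rot: [-3.138, 0.0, -3.088]
force: [-1.6, -1.0, -0.6]
grip_width: 0.0183
finger_force: 59.0
```

carry_out:
  rows:
    - [[0,0,0,0],[0,0,0,0]]

```text
clock: 4.35
position: [0.5343, -0.0961, 0.1651]
tool_rot: [3.141, -0.001, -3.08]
force: [-0.4, 0.2, -1.0]
grip_width: 0.0185
finger_force: 59.0
```

Run:
```python
from h import *
np.set_printoptions(precision=4,suppress=True)
s=bot.observe();print(s["position"],s["tool_rot"],s["clock"],s["force"],s["qpos"])
w=bot.grab_frame("wrist");t=bot.grab_frame("top")
cv2.imwrite("pics/e.png",np.hstack([cv2.resize(w["pixels"][60:420,60:500,::-1],(480,393)),cv2.resize(t["pixels"][80:240,300:430,::-1],(319,393))]))
for f in(w,t):print([(np.round(d["position"],1),round(d["conf"],2),ray(f,d["position"],0)[:2]) for d in bot.spot_point(f,"head")[:2]])
p=s["position"]
print("tip px",proj(w,[p[0],p[1],p[2]-.051]),proj(t,[p[0],p[1],p[2]-.051]))
```

```text
[ 0.5343 -0.0961  0.1651] [ 3.1411 -0.0006 -3.0798] 4.35 [-0.4179  0.2444 -0.9933] [ 0.0425  0.4771  0.0358  1.8831 -0.0238  0.7824  1.7238]
[(array([326.3, 222.8]), 0.76, array([ 0.5655, -0.0461]))]
[(array([362. , 176.5]), 0.73, array([ 0.5635, -0.045 ]))]
tip px [280.5836 231.2492] [407.6758 183.4457]
```

View pics/e.png

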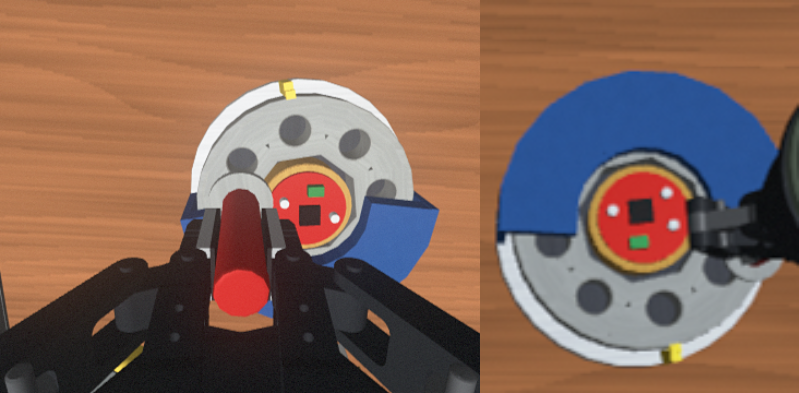

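The wrist view shows the bar held upright with its flange at (240,190) in the crop. The free holes are at (242,160), (295,130) and (355,144), and the pointer is at (288,90). I'll refine the head's centre from this view.

Run:
```python
from h import *
from scipy.optimize import least_squares
np.set_printoptions(precision=4,suppress=True)
f=bot.grab_frame("wrist")
g=cv2.cvtColor(f["pixels"],cv2.COLOR_RGB2GRAY)
H=[]
for p in [(282,207),(330.4,179.2),(385.4,192)]:
  x,y=map(int,p);w=g[y-20:y+20,x-20:x+20]
  m=(w<105).astype(np.uint8)
  k,lab,st,c=cv2.connectedComponentsWithStats(m);i=lab[20,20];
  (cx,cy),r=cv2.minEnclosingCircle(cv2.findNonZero((lab==i).astype(np.uint8)))
  q=c[i]+[x-20,y-20];print(q,st[i],cx+x-20,cy+y-20,r,g[y-20:y+20:6,x]);H.append(q)
P=np.array([ray(f,p,.054)[:2] for p in H]);print(P)
m=lambda v:np.concatenate([[v[0]+.062*np.cos(v[2]-i*np.pi/4)-P[i,0],v[1]+.062*np.sin(v[2]-i*np.pi/4)-P[i,1]] for i in range(3)])
r=least_squares(m,[.56,-.045,4.1]);print(r.x,np.degrees(r.x[2]),r.fun)
p=ray(f,(60+288/1.0909,60+90/1.0909),.06)[:2]-r.x[:2];print("ptr",np.degrees(np.arctan2(p[1],p[0]))%360,np.hypot(*p))
```

```text
[279.2602 208.2168] [  4   9  36  30 369] 284.7662715911865 213.63609504699707 19.816059112548828 [192 193 108 103 108  95 197]
[330.2763 178.3176] [   0    0   40   40 1310] 329.5 178.5 27.57726287841797 [203 131 104 102 100 102 197]
[378.7158 190.9158] [  5   7  19  26 285] 382.0 191.5 13.124505043029785 [195 115 103 103 113 111 198]
[[ 0.5368 -0.0961]
 [ 0.5084 -0.0556]
 [ 0.5165 -0.0139]]
[ 0.5691 -0.0438  4.1578] 238.2268221225203 [-0.0003 -0.0004  0.0004 -0.0024 -0.0001  0.0028]
ptr 193.0745878002257 0.0922064842613466
```

carry_out:
  rows:
    - [[-0.0005,0,0.025,0],[-0.0005,0,0.045,0],[-0.0005,0,0.056,0],[-0.0005,0,0.062,0],[-0.0005,0,0.068,0],[-0.0005,0,0.073,0],[-0.0005,0,0.075,0],[-0.0005,0,0.076,0]]

```text
clock: 5.27
position: [0.5352, -0.0964, 0.0894]
tool_rot: [-3.142, 0.0, -3.08]
force: [-0.3, 0.5, -1.2]
grip_width: 0.0182
finger_force: 59.0
```

carry_out:
  rows:
    - [[0,0,0,0],[0,0,0,0]]

```text
clock: 5.43
position: [0.5353, -0.0964, 0.0897]
tool_rot: [-3.141, 0.001, -3.08]
force: [0.3, 0.1, -1.3]
grip_width: 0.0186
finger_force: 59.0
```

```bash
cat > arc.py <<'E'
import sys,numpy as np
from workcell import bot
# targets: angles from a0 to a1 in n rows about centre, offsets from current position, tool axes
def arc(a0,a1,n,c=(.5675,-.0438),R=.062,start=None,yaw=None):
    s=bot.observe(); p=np.array(start if start is not None else s["position"][:2]); y=s["tool_rot"][2]
    X=np.array([np.cos(y),np.sin(y)]);Y=np.array([np.sin(y),-np.cos(y)])
    for a in np.radians(np.linspace(a0,a1,n+1)[1:]):
        d=np.array(c)+R*np.array([np.cos(a),np.sin(a)])-p
        print("[%.4f, %.4f, 0, 0]"%(d@X,d@Y),end=", ")
    print()
E
python3 -c "
from arc import *
arc(238,184,9);arc(184,124,10,start=(.5675+.062*np.cos(np.radians(184)),-.0438+.062*np.sin(np.radians(184))))"
```

```text
[0.0057, 0.0041, 0, 0], [0.0103, 0.0087, 0, 0], [0.0145, 0.0137, 0, 0], [0.0180, 0.0191, 0, 0], [0.0210, 0.0249, 0, 0], [0.0234, 0.0309, 0, 0], [0.0251, 0.0372, 0, 0], [0.0262, 0.0436, 0, 0], [0.0266, 0.0500, 0, 0], 
[-0.0003, 0.0065, 0, 0], [-0.0013, 0.0129, 0, 0], [-0.0029, 0.0192, 0, 0], [-0.0052, 0.0253, 0, 0], [-0.0081, 0.0311, 0, 0], [-0.0116, 0.0365, 0, 0], [-0.0156, 0.0416, 0, 0], [-0.0202, 0.0462, 0, 0], [-0.0252, 0.0504, 0, 0], [-0.0306, 0.0539, 0, 0],
```

carry_out:
  rows:
    - [[0.0057,0.0041,0,0],[0.0103,0.0087,0,0],[0.0145,0.0137,0,0],[0.018,0.0191,0,0],[0.021,0.0249,0,0],[0.0234,0.0309,0,0],[0.0251,0.0372,0,0],[0.0262,0.0436,0,0],[0.0266,0.05,0,0],[0.0266,0.05,0,0]]

```text
clock: 6.27
position: [0.5049, -0.0464, 0.0891]
tool_rot: [3.141, -0.001, -3.078]
force: [1.5, -0.0, -1.3]
grip_width: 0.0188
finger_force: 59.1
```

Run:
```python
from h import *
from arc import arc
np.set_printoptions(precision=4,suppress=True)
s=bot.observe();print(s["position"],s["force"],s["clock"])
w=bot.grab_frame("wrist");t=bot.grab_frame("top")
cv2.imwrite("pics/f.png",np.hstack([cv2.resize(w["pixels"][60:420,60:500,::-1],(480,393)),cv2.resize(t["pixels"][80:240,300:430,::-1],(319,393))]))
arc(184,124,10)
```

```text
[ 0.5049 -0.0464  0.0891] [ 1.4556 -0.0246 -1.2594] 6.2667
[-0.0010, 0.0060, 0, 0], [-0.0020, 0.0124, 0, 0], [-0.0036, 0.0187, 0, 0], [-0.0059, 0.0247, 0, 0], [-0.0088, 0.0305, 0, 0], [-0.0123, 0.0360, 0, 0], [-0.0163, 0.0411, 0, 0], [-0.0209, 0.0457, 0, 0], [-0.0259, 0.0498, 0, 0], [-0.0313, 0.0534, 0, 0],
```

View pics/f.png

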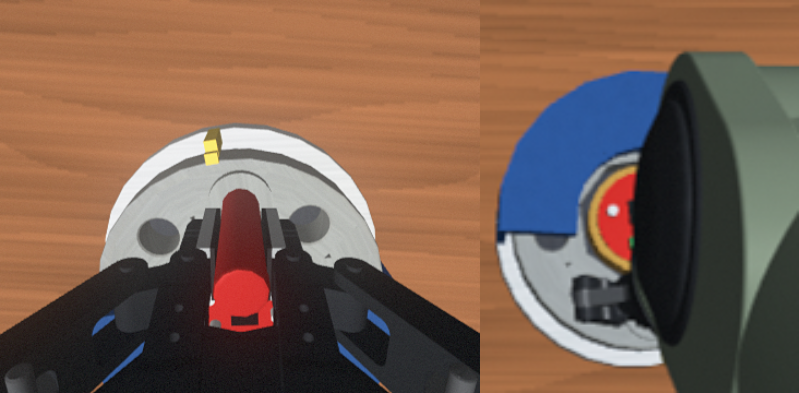

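The bar is seated in a hole with its flange on the ring at (240,185). Neighbouring holes show at (158,236) and (310,222), so the ring is turning with the bar. I'll go on to the end of the stroke.

carry_out:
  rows:
    - [[-0.0003,0.0065,0,0],[-0.0013,0.0129,0,0],[-0.0029,0.0192,0,0],[-0.0052,0.0253,0,0],[-0.0081,0.0311,0,0],[-0.0116,0.0365,0,0],[-0.0156,0.0416,0,0],[-0.0202,0.0462,0,0],[-0.0252,0.0504,0,0],[-0.0306,0.0539,0,0],[-0.0306,0.0539,0,0],[-0.0306,0.0539,0,0]]

```text
clock: 7.37
position: [0.5328, 0.0082, 0.0892]
tool_rot: [3.141, 0.0, -3.079]
force: [0.7, 0.4, -1.1]
grip_width: 0.0189
finger_force: 59.3
```

Run:
```python
from h import *
np.set_printoptions(precision=4,suppress=True)
s=bot.observe();print(s["position"],s["force"],s["clock"])
w=bot.grab_frame("wrist");t=bot.grab_frame("top")
cv2.imwrite("pics/g.png",np.hstack([cv2.resize(w["pixels"][60:420,60:500,::-1],(480,393)),cv2.resize(t["pixels"][80:240,300:430,::-1],(319,393))]))
def hole(a): a=np.radians(a);return np.array([.5675+.062*np.cos(a),-.0438+.062*np.sin(a),.054])
for a in range(165,250,5): q=(proj(w,hole(a))-60)*1.0909; print(a,q.round())
```

```text
[0.5328 0.0082 0.0892] [ 0.7354  0.4119 -1.0824] 7.3667
165 [177. 150.]
170 [167. 147.]
175 [157. 145.]
180 [147. 144.]
185 [137. 144.]
190 [127. 145.]
195 [117. 146.]
200 [108. 149.]
205 [ 99. 152.]
210 [ 90. 156.]
215 [ 82. 160.]
220 [ 75. 166.]
225 [ 68. 171.]
230 [ 62. 178.]
235 [ 57. 185.]
240 [ 52. 192.]
245 [ 49. 200.]
```

View pics/g.png

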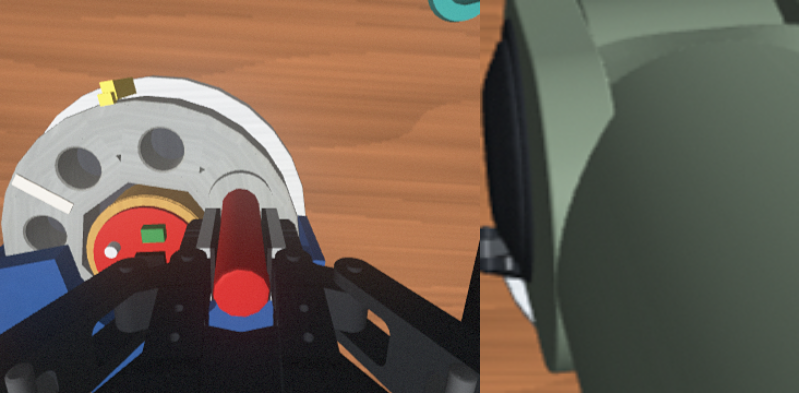

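At the end of stroke 1 the bar is near the guard. Free holes are at (161,149), about 173°, and (79,168), about 217.5°. The white mark is at (43,193), about 48° short of the pointer at (115,92). I'll lift out and move to the 217.5° hole.

carry_out:
  rows:
    - [[0,0,-0.02,0],[0,0,-0.04,0],[0,0,-0.06,0],[0.004,-0.018,-0.06,0],[0.012,-0.053,-0.06,0],[0.02,-0.088,-0.06,0],[0.02,-0.088,-0.06,0],[0.02,-0.088,-0.06,0],[0.02,-0.088,-0.05,0]]

```text
clock: 8.22
position: [0.5189, -0.0814, 0.1403]
tool_rot: [3.141, 0.003, -3.08]
force: [1.4, 0.9, -1.1]
grip_width: 0.0187
finger_force: 59.3
```

Run:
```python
from h import *
np.set_printoptions(precision=4,suppress=True)
s=bot.observe();print(s["position"],s["force"],s["clock"],s["tool_rot"])
w=bot.grab_frame("wrist")
save(w,"i.png",(130,60,430,360),2)
def hole(a): a=np.radians(a);return np.array([.5675+.062*np.cos(a),-.0438+.062*np.sin(a),.054])
for a in (169,173,177,217.5): print(a,(proj(w,hole(a))-[130,60])*2)
p=s["position"];print("tip",(proj(w,[p[0],p[1],p[2]-.051])-[130,60])*2)
```

```text
[ 0.5189 -0.0814  0.1403] [ 1.3786  0.9155 -1.1321] 8.2167 [ 3.1415  0.0026 -3.0802]
169 [432.2843 285.9873]
173 [421.357  283.6304]
177 [410.2198 282.0195]
217.5 [300.8164 307.557 ]
tip [301.0962 342.0767]
```

View pics/i.png

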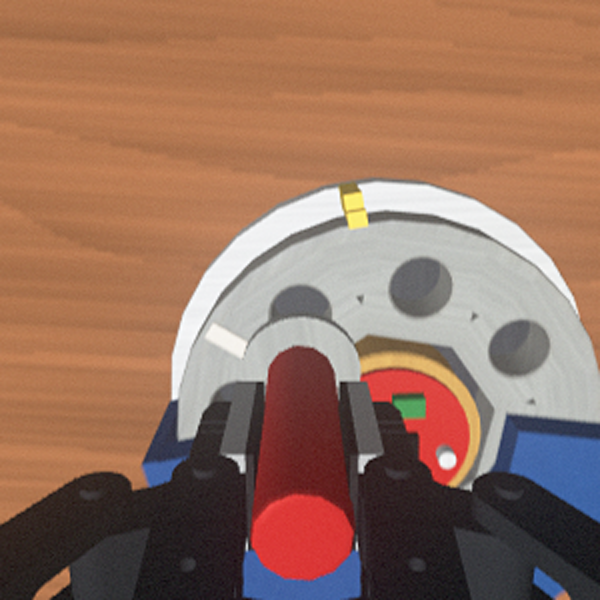

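The bar's flange is over the 217.5° hole at (301,305) in the crop, and the next hole at (421,287) matches the prediction. I'll insert it.

carry_out:
  rows:
    - [[0,0,0.015,0],[0,0,0.028,0],[0,0,0.036,0],[0,0,0.042,0],[0,0,0.047,0],[0,0,0.05,0],[0,0,0.0505,0],[0,0,0.0505,0]]

```text
clock: 8.93
position: [0.5182, -0.0814, 0.0889]
tool_rot: [3.142, 0.0, -3.079]
force: [-0.0, -0.2, -1.7]
grip_width: 0.0191
finger_force: 59.2
```

Run:
```python
from arc import *
s=bot.observe();print(s["position"],s["force"])
arc(217.5,172.5,9)
```

```text
[ 0.51824566 -0.08136359  0.08891225] [-0.04812727 -0.20544203 -1.66744468]
[0.0028, 0.0044, 0, 0], [0.0052, 0.0093, 0, 0], [0.0072, 0.0143, 0, 0], [0.0087, 0.0195, 0, 0], [0.0098, 0.0248, 0, 0], [0.0104, 0.0302, 0, 0], [0.0105, 0.0356, 0, 0], [0.0102, 0.0410, 0, 0], [0.0094, 0.0463, 0, 0],
```

carry_out:
  rows:
    - [[0.0028,0.0044,0,0],[0.0052,0.0093,0,0],[0.0072,0.0143,0,0],[0.0087,0.0195,0,0],[0.0098,0.0248,0,0],[0.0104,0.0302,0,0],[0.0105,0.0356,0,0],[0.0102,0.041,0,0],[0.0094,0.0463,0,0],[0.0094,0.0463,0,0]]

```text
clock: 9.77
position: [0.5057, -0.0344, 0.0887]
tool_rot: [3.141, -0.001, -3.078]
force: [0.1, 0.8, 1.4]
grip_width: 0.0188
finger_force: 59.4
```

Run:
```python
from arc import *
from h import *
s=bot.observe();print(s["position"],s["force"])
arc(172.5,154.5,9)
w=bot.grab_frame("wrist");save(w,"j.png",(130,60,430,360),2)
```

```text
[ 0.50571889 -0.0343749   0.08869507] [0.13790265 0.8087265  1.41883633]
[-0.0007, 0.0008, 0, 0], [-0.0012, 0.0029, 0, 0], [-0.0018, 0.0049, 0, 0], [-0.0025, 0.0070, 0, 0], [-0.0032, 0.0090, 0, 0], [-0.0040, 0.0110, 0, 0], [-0.0049, 0.0130, 0, 0], [-0.0059, 0.0150, 0, 0], [-0.0069, 0.0169, 0, 0],
```

View pics/j.png

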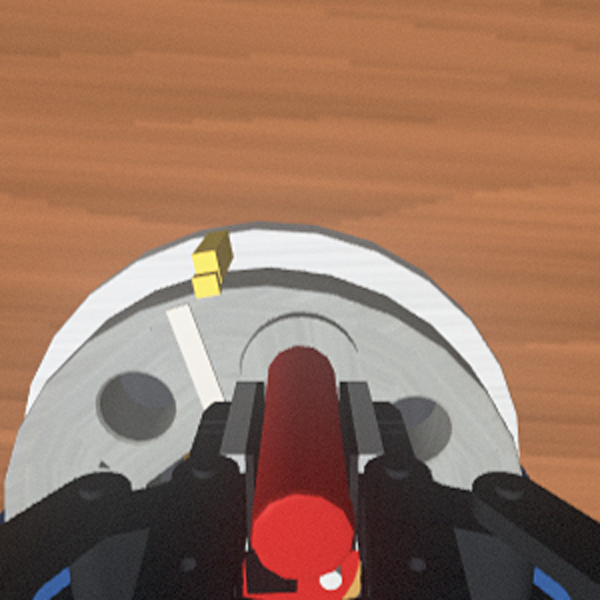

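The white mark's end, at (178,308), is about 7° short of the pointer at (207,285). I'll go on gently until the stop pushes back.

carry_out:
  rows:
    - [[-0.0006,0.002,0,0],[-0.0012,0.004,0,0],[-0.0019,0.006,0,0],[-0.0026,0.008,0,0],[-0.0026,0.008,0,0]]

```text
clock: 10.23
position: [0.508, -0.0273, 0.0887]
tool_rot: [3.141, -0.0, -3.079]
force: [-0.4, -0.5, -1.5]
grip_width: 0.0186
finger_force: 59.4
```

carry_out:
  rows:
    - [[-0.0003,0.001,0,0],[-0.0007,0.002,0,0],[-0.0007,0.002,0,0]]

```text
clock: 10.48
position: [0.5084, -0.0262, 0.0888]
tool_rot: [-3.141, -0.0, -3.08]
force: [-1.1, -4.4, -0.6]
grip_width: 0.019
finger_force: 59.7
```

carry_out:
  rows:
    - [[-0.0004,0.001,0,0],[-0.0007,0.002,0,0],[-0.0007,0.002,0,0]]

```text
clock: 10.73
position: [0.5086, -0.0255, 0.0888]
tool_rot: [-3.14, -0.001, -3.081]
force: [-3.5, -12.9, 3.2]
grip_width: 0.0189
finger_force: 60.9
```

Run:
```python
from h import *
s=bot.observe();print(s["position"],s["force"])
w=bot.grab_frame("wrist");save(w,"k.png",(130,60,430,360),2)
```

```text
[ 0.50860351 -0.02553195  0.08883167] [ -3.45478409 -12.87982566   3.15762231]
```

View pics/k.png

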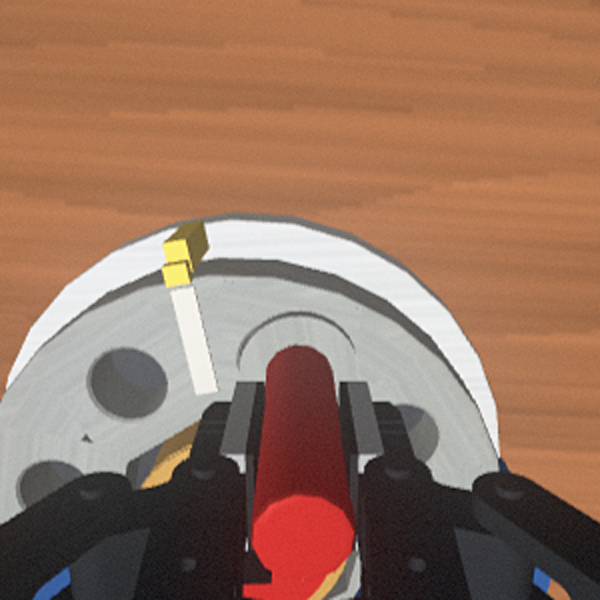

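The white mark now meets the pointer at (178,275), and the stop resists with 13 N, so the ring is home. I'll unload, release, and retreat.

carry_out:
  rows:
    - [[0.0005,-0.0015,0,0],[0.001,-0.003,0,0],[0.001,-0.003,0.0005,0],[0.001,-0.003,0.0005,0]]

```text
clock: 11.12
position: [0.5084, -0.0269, 0.0886]
tool_rot: [-3.141, 0.0, -3.08]
force: [-2.7, -4.8, 8.1]
grip_width: 0.0185
finger_force: 60.7
```

carry_out:
  rows:
    - [[0,0,0,0],[0,0,0,0],[0,0,0,0],[0,0,0,0],[0,0,0,0],[0,0,0,0],[0,0,0,0]]
  grip: 0.0854

```text
clock: 11.7
position: [0.5083, -0.0266, 0.0883]
tool_rot: [3.142, -0.0, -3.079]
force: [-0.3, 0.1, 0.0]
grip_width: 0.0855
finger_force: 0.0
```

carry_out:
  rows:
    - [[0,0,-0.02,0],[0,0,-0.04,0],[0,0,-0.07,0],[0,0,-0.1,0],[0,0.03,-0.11,0],[0,0.07,-0.11,0],[0,0.11,-0.11,0],[0,0.15,-0.11,0],[0,0.19,-0.11,0],[0,0.23,-0.11,0],[0,0.25,-0.11,0],[0,0.25,-0.11,0]]

```text
clock: 12.7
position: [0.4916, 0.2282, 0.1981]
tool_rot: [3.14, -0.0, -3.073]
force: [-0.6, -0.2, -0.4]
grip_width: 0.0854
finger_force: 0.0
```

Run:
```python
from h import *
s=bot.observe();print(s["position"],s["force"],s["clock"])
t=bot.grab_frame("top");c=bot.grab_frame("scene")
cv2.imwrite("pics/l.png",np.hstack([cv2.resize(x["pixels"][b:b+140,a:a+140,::-1],(400,400),interpolation=cv2.INTER_CUBIC) for x,a,b in((t,297,95),(c,125,180))]))
for d in bot.spot_point(t,"bar")[:5]: print(d["position"],d["conf"],ray(t,d["position"],.037))
```

```text
[0.49159208 0.22818878 0.19809902] [-0.61883301 -0.19182466 -0.38659994] 12.7
[352.7, 204.5] 0.76 [ 0.50966591 -0.02308719  0.037     ]
[200.0, 291.3] 0.75 [0.36238455 0.23329283 0.037     ]
[267.8, 261.0] 0.68 [0.41374257 0.11975982 0.037     ]
```

View pics/l.png

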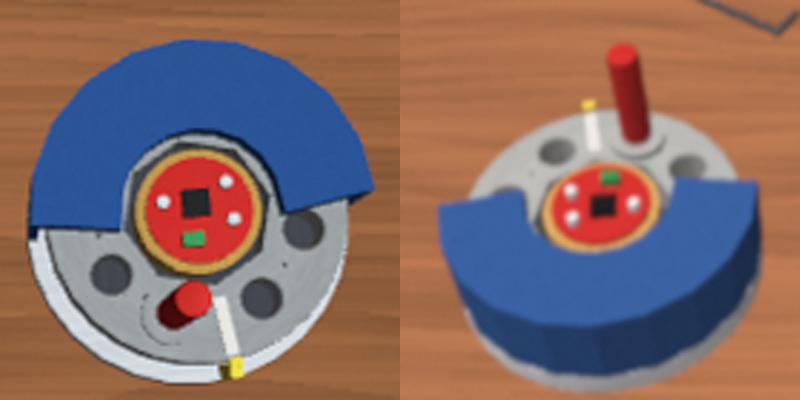

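The bar stands upright and seated at (175,305) in the top view. The white mark meets the pointer at (233,365), and the gripper is clear, so I'll hand in.

```bash
python3 -c "
from workcell import bot
print(bot.job_done())"
```

```text
the job is handed in; nothing more can be done
None
```

The ring nut is home at its stop with the white mark at the yellow pointer, and the red bar stands seated and released in the last hole used; I handed the job in at about 13 s of the 51 s allowed.

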